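# Lay the box grater down on the chopping board

### The job

Get the box grater ready for grating lying down: without gripping or lifting it, push low to slide it, still standing, towards the finger-slot end of the chopping board until it has room to lie at full length inside the juice groove. Then push it high on its coarse side so that it topples away from the slot and comes to rest flat along the board, coarse side up and wholly inside the groove. Be gentle with it, and leave the bowl, teacup and carton where they are.

Things in the scene. Friction and masses are not known exactly. Their poses are not given: they have to be found in the camera images.
- grater: Hollow four-sided sheet-steel box grater, 0.22 to 0.45 kg, standing on the board. Foot 105 mm wide (its x) by 78 deep (its y), open below, walls 4 mm; tapers evenly to 78 x 48 at height 185; on top a black 8 mm cap and a handle loop (73 mm wide, bar 11 mm thick) up to 226 mm. Centre of mass about 95 mm up. Origin: centre of the foot's underside, z up. Broad faces are square to its y.
- coarse_face (a point): Middle of the grater's broad coarse face (big raised teeth 10 mm across), its -y side, at (0, -31, 100) mm in the grater's axes. At the start it looks roughly towards the finger-slot end of the board. Pushed above about 110 mm the grater tips about its heel, overbalances at about 22 degrees and falls by itself on its fine face; the heel stays within about 15 mm of where it stood.
- fine_face (a point): Middle of the grater's other broad face (many 3 mm pricks), its +y side, at (0, +31, 100) mm in the grater's axes. Pushed below about 45 mm above the board the grater slides without tipping (friction with the board about 0.5 to 0.7).
- heel_a (a point): One end (-x) of the grater's heel, the edge of the foot's underside below the fine face, at (-52.5, +39, 0) mm in the grater's axes.
- heel_b (a point): The other end (+x) of the heel, at (+52.5, +39, 0) mm in the grater's axes.
- top_a (a point): Outer corner of the top of the handle loop, at (-34, 0, +226) mm in the grater's axes. Lying on its fine face the grater is 227 mm long from heel to handle top and about 78 mm high at the foot.
- top_b (a point): The other outer corner of the top of the handle loop, at (+34, 0, +226) mm in the grater's axes.
- groove_middle (a point): On top of the light wooden chopping board (fixed, 264 x 414 x 22 mm thick), in the middle of the rectangle framed by its juice groove; x across the board, y along it, z up. Groove's inner edges at x = +-105 and y = +-160 mm; groove 8 mm wide, flat to the touch. Board ends at y = -228 and +186 mm, sides at x = +-132.
- finger_slot (a point): Middle of the finger slot, a hole 90 x 24 mm through the board, outside the groove near the board's -y end: at (0, -199, 0) mm from groove_middle, at the height of the board's top.
- bowl: Steel mixing bowl 292 mm across and 99 mm high with a wire whisk lying in it, whose handle sticks 80 mm out over the rim at the robot's side, up to 145 mm high; on the table left of the board. Origin: centre of its underside. Leave alone.
- teacup: White teacup 92 mm across and 66 mm high, on the table right of the board. Origin: centre of its underside. Leave alone.
- carton: Small cardboard carton 38 x 62 x 105 mm standing on the table right of the board, nearer the robot than the teacup. Origin: centre of its underside. Leave alone.
Things that resemble listed ones, but are neither listed nor needed, are in the scene too. Of the things like the grater, leave any that is orange; of the rest the smaller one is meant.

How it is judged:
On the way, in this order (a step that is already met when the one before it is completed fails the run):
1. the grater, still standing, has been slid far enough towards the finger-slot end that it has room to lie inside the groove (heel at least 60 mm to the slot side of the groove's middle) (angle between grater's own z axis and vertical below 0.1 rad and y of each of heel_a, heel_b in the frame of groove_middle below -0.06 m and z of each of heel_a, heel_b in the frame of groove_middle below 0.01 m), for 0.2 s.
2. the grater has been tipped over and lies with its coarse side up (angle between grater's own y axis and vertical above 2.95 rad and z of each of heel_a, heel_b in the frame of groove_middle below 0.008 m and z of top_a in the frame of groove_middle below 0.05 m), for 0.2 s.
At the end, for the whole second after the job is handed in: The grater lies at rest on its fine face on the board, coarse side up and level within about 7 degrees, with its heel and the top of its handle inside the juice groove's rectangle (up to 3 mm over the groove's inner edge allowed) (all of step 2 and x of heel_a in the frame of groove_middle between -0.108 and 0.108 m and y of heel_a in the frame of groove_middle between -0.163 and 0.163 m and x of heel_b in the frame of groove_middle between -0.108 and 0.108 m and y of heel_b in the frame of groove_middle between -0.163 and 0.163 m and x of top_a in the frame of groove_middle between -0.108 and 0.108 m and y of top_a in the frame of groove_middle between -0.163 and 0.163 m and x of top_b in the frame of groove_middle between -0.108 and 0.108 m and y of top_b in the frame of groove_middle between -0.163 and 0.163 m and linear speed of grater below 0.02 m/s and angular speed of grater below 0.1 rad/s); the robot touches nothing.
It fails at once if the grater is lifted off the board or knocked over the wrong way (its heel more than 20 mm above the board) (z of any of heel_a, heel_b in the frame of groove_middle above 0.02 m).
It fails at once if the grater is gripped or shoved hard (more than 25 N between fingers and grater) (contact force between the fingers and grater above 25 N).
It fails at once if the bowl is moved by more than 20 mm (distance of bowl from where it was at the start of the episode above 0.02 m).
It fails at once if the teacup is moved by more than 20 mm (distance of teacup from where it was at the start of the episode above 0.02 m).
It fails at once if the carton is moved by more than 20 mm (distance of carton from where it was at the start of the episode above 0.02 m).
It also fails if it takes over 51 s, if anything falls off the work surface, if the arm or the gripper's body presses on something with over 40 N, if the wrist force passes 120 N, or if a joint passes its speed limit or range.

### The arm

A 6-joint arm with a two-finger parallel gripper is mounted at the origin on the work surface. World frame = base frame: x ahead of the robot, y to its left, z up, the work surface at z = 0. Lengths are in m, angles in rad, forces in N, time in s.
With the tool pointing down it reaches from about 0.35 to 0.775 m from the base axis. Payload 7.3 kg.
Tool frame: the origin (TCP) lies on the centre line of the jaws, within the pads' length; the fingertips stand 17 mm ahead of it and the grasp point (between the pads) lies 2 mm behind it (robot.tip_extent is the distance from the TCP to the fingertips, in m); z points along the fingers, y is the line along which they close (so a half turn about z gives the same grasp; the last joint's range is limited). The gripper opens to 92 mm and grips with 3 to 60 N. Pads are 19 mm wide; open, the fingers measure 130 mm over their backs; the gripper's body (75 mm by 190 mm) begins 47 mm behind the grasp point.
Start: joints at [-1.366, 0.342, 1.524, -0, 1.275, -0.146], TCP at [0.18, -0.493, 0.244] pointing down, gripper open.
Joint ranges: [-2.53, 2.53], [-0.77, 2.02], [0.04, 2.7], [-1, 4.14], [0.28, 2.66], [-3.11, 3.11]. Speed limits (rad/s): [2.57, 2.57, 3.14, 3.14, 3.14, 3.14].

### API

Orientations are given as [roll, pitch, yaw] about the fixed x, y, z axes, in that order (R = Rz(yaw) Ry(pitch) Rx(roll)).
In Python, from cell import robot gives the robot as it stands.
- The arm moves only by the tool step_arm, never from a script. Its argument "motion" is a list of rows, each a list of 2 entries, a list of its own where there are three numbers: the shift along the tool's x, y, z in units of 60 mm (1.0 is 60 mm), then the turn about the tool's z in rad. In form: [[[x, y, z], spin], ...]. A call has 1 to 10 rows; each row is the pose to reach, as a shift and turn from the pose commanded when the call began, along the tool's axes at that moment; what a row does not reach only later rows make up. A row lasts 1/8 s, in which the tool goes at most 62.5 mm and 10.7 degrees, less where a joint would pass 70% of its speed; a pose out of reach is approached as far as the arm can. A call with a gripper value outside its range is refused whole. "hand" is the closure in counts, from 0 (fully open) to 255 (shut), set as the call begins (left out, the last holds). The fingers move at their own pace and stop on an object; "squeeze" is the grip in N (left out, the last holds). Time passes only in rows, so rows that repeat a pose let the fingers close. It gives the time, the measured TCP pose, the force, the opening and the grip force at its end, in the units of the state.
- robot.observe(): the state, without advancing time (a new reading comes with each control period).
- robot.read_camera(name): name is "side" or "top"; returns a dict with "pixels" (400x640x3 uint8, red, green, blue), "intrinsics" (3x3 intrinsics, pixels), "xyz" and "rotation" of the camera in the world. Camera axes: x right, y up, looking along -z (the intrinsics and any distortion apply to the point x, -y, -z); pixel columns grow to the right and rows downward; lengths in m; the calibration is good to about 2 mm. A picture is of the moment at which its call begins. There is no depth.
- robot.hand_in(): hands the job in; it is judged then, once.
The state is a dict: "time": time; "qpos": joint angles; "qvel": joint speeds; "joint_efforts": joint torques, N m; "tool_pos": TCP position; "tool_rot": TCP orientation; "contact_force": force on the tool from outside, world axes, zero at the start; "torque": the same for the moment, N m; "opening": finger opening in m; "grip_force": force on a finger pad.
Only numpy, scipy, OpenCV 4.12 (cv2) and the standard library are available. Lean on these libraries where they do the work, as an engineer would, in place of code of your own. Each camera call takes 0.05 s, during which the arm holds its last target. There are 200 camera calls.

## Working session

There is one attempt and no reset: what is moved stays moved. The work goes in short steps, Python scripts to look and compute and a tool call to move; the robot and the scene stay as the last step left them, time stands still between calls to the robot, and variables do not carry over. Pictures are saved under pics/ and viewed, at most 10 in all, crops included, and the job is handed in when it is done.

Besides the shell and the picture viewer there is one more tool, called after "Request:" as name(argument=value, ...), one argument or row to a line, values as JSON. step_arm: Moves the arm, as the interface text tells. Its arguments: {"type":"object","properties":{"motion":{"type":"array"},"hand":{"type":"number"},"squeeze":{"type":"number"}},"required":["motion"]}

```bash
mkdir -p pics; python3 - <<'E'
from cell import robot
import cv2,pickle
s=robot.observe();print(s)
for n in("top","side"):
    c=robot.read_camera(n);pickle.dump(c,open(f"pics/{n}0.pkl","wb"))
    print(n,c["intrinsics"],c["xyz"],c["rotation"],[k for k in c])
    cv2.imwrite(f"pics/{n}0.png",c["pixels"][:,:,::-1])
E
```

```text
{'time': 0.0, 'qpos': array([-1.36603550e+00,  3.42748612e-01,  1.52499560e+00,  3.39260533e-05,
        1.27535006e+00, -1.45959528e-01]), 'qvel': array([-0.00014542, -0.00129544, -0.00065246,  0.00150124,  0.00015094,
        0.00141664]), 'joint_efforts': array([ 1.96062079e-03, -4.31241846e+01, -2.44218868e+01,  7.18629034e-02,
        5.58485300e-02, -1.37355751e-04]), 'tool_pos': array([ 0.18035364, -0.49267073,  0.24303896]), 'tool_rot': array([-3.14011172e+00, -2.50493802e-04,  3.50710269e-01]), 'contact_force': array([ 0.32598031, -0.71360304,  1.05358458]), 'torque': array([ 0.00515963, -0.03225106, -0.01561192]), 'grip_force': 0.0, 'opening': 0.09189258915499898}
top [[483.84281071   0.         330.10030499]
 [  0.         483.84281071 201.30385855]
 [  0.           0.           1.        ]] [0.38424081 0.03054928 1.91878159] [ 0.07661626  0.01015999 -1.55873835] ['pixels', 'intrinsics', 'xyz', 'rotation']
side [[460.37235603   0.         320.86715772]
 [  0.         460.37235603 204.17396944]
 [  0.           0.           1.        ]] [-0.12326602  0.87112259  1.05279108] [ 0.87478824  0.02113677 -2.48234827] ['pixels', 'intrinsics', 'xyz', 'rotation']
```

```bash
ls .
```

```text
pics
```

View pics/top0.png

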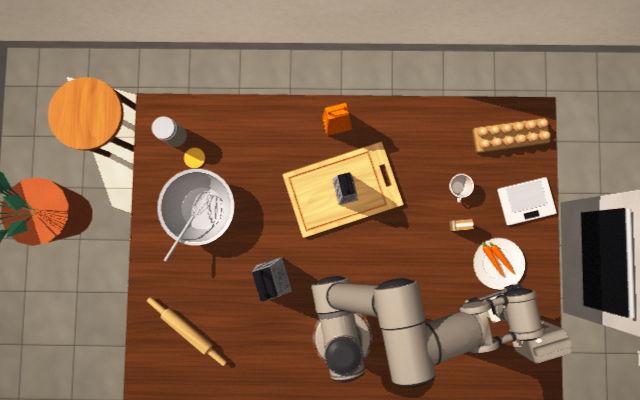

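View pics/side0.png

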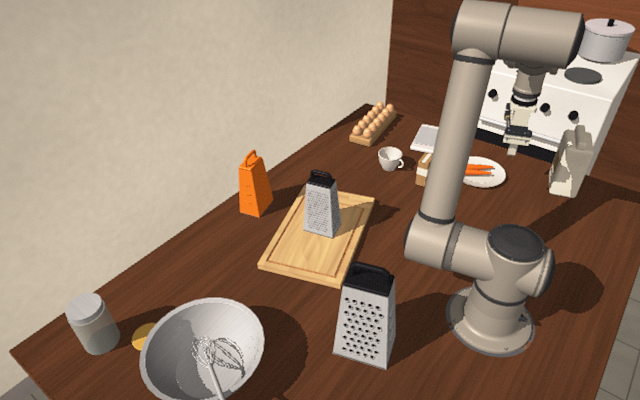

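Candidates: the orange grater (top view 337,120; excluded), the big steel grater off the board (270,280), and the small steel grater on the board (345,187). I choose the last and will check it in a crop.

```bash
cat > h.py <<'E'
import numpy as np,cv2,pickle
from scipy.spatial.transform import Rotation as R
def proj(c,p):
    q=(np.atleast_2d(p)-c["xyz"])@R.from_euler("xyz",c["rotation"]).as_matrix()
    K=c["intrinsics"];return np.c_[K[0,0]*q[:,0]/-q[:,2]+K[0,2],-K[1,1]*q[:,1]/-q[:,2]+K[1,2]]
def rays(c,uv):
    uv=np.atleast_2d(uv);K=c["intrinsics"]
    d=np.c_[(uv[:,0]-K[0,2])/K[0,0],-(uv[:,1]-K[1,2])/K[1,1],-np.ones(len(uv))]
    return d@R.from_euler("xyz",c["rotation"]).as_matrix().T
def plane(c,uv,z):
    d=rays(c,uv);return c["xyz"]+d*((z-c["xyz"][2])/d[:,2])[:,None]
def tri(c1,u1,c2,u2):
    d1=rays(c1,u1)[0];d2=rays(c2,u2)[0]
    t=np.linalg.lstsq(np.c_[d1,-d2],c2["xyz"]-c1["xyz"],rcond=None)[0]
    a=c1["xyz"]+t[0]*d1;b=c2["xyz"]+t[1]*d2;return (a+b)/2,np.linalg.norm(a-b)
def load(n): return pickle.load(open(f"pics/{n}.pkl","rb"))
E
python3 - <<'E'
from h import *
T=load("top0");S=load("side0")
a=cv2.resize(T["pixels"][135:245,275:415],None,fx=5,fy=5,interpolation=cv2.INTER_CUBIC)[:,:,::-1]
cv2.imwrite("pics/ctop.png",a)
b=cv2.resize(S["pixels"][160:290,250:390],None,fx=4.5,fy=4.5,interpolation=cv2.INTER_CUBIC)[:,:,::-1]
cv2.imwrite("pics/cside.png",b)
for n,c in(("T",T),("S",S)):
    hsv=cv2.cvtColor(c["pixels"],cv2.COLOR_RGB2HSV)
    m=cv2.inRange(hsv,(12,60,120),(28,200,255))
    cs,_=cv2.findContours(m,cv2.RETR_EXTERNAL,cv2.CHAIN_APPROX_NONE)
    for k in sorted(cs,key=cv2.contourArea)[-3:]:
        r=cv2.minAreaRect(k);p=cv2.approxPolyDP(k,8,True)[:,0]
        print(n,cv2.contourArea(k),r,p.tolist(), plane(c,p,.022)[:,:2].round(3).tolist())
E
```

```text
T 1735.0 ((510.94000244140625, 134.08001708984375), (25.59726333618164, 76.79179382324219), 81.8698959350586) [[548, 122], [474, 127], [475, 151], [547, 141]] [[0.855, -0.808], [0.832, -0.516], [0.735, -0.519], [0.778, -0.803]]
T 4220.5 ((83.96226501464844, 112.63206481933594), (73.35052490234375, 74.58677673339844), 15.945395469665527) [[64, 82], [47, 110], [55, 137], [80, 150], [111, 142], [102, 144], [120, 120], [115, 90], [89, 76]] [[1.0, 1.13], [0.884, 1.192], [0.775, 1.154], [0.723, 1.051], [0.757, 0.928], [0.749, 0.964], [0.846, 0.896], [0.969, 0.922], [1.025, 1.03]]
T 7055.5 ((342.0133972167969, 188.79876708984375), (68.36748504638672, 106.9410171508789), 71.74810791015625) [[381, 142], [282, 174], [302, 237], [403, 204]] [[0.768, -0.147], [0.636, 0.243], [0.388, 0.16], [0.522, -0.235]]
S 296.0 ((141.37635803222656, 333.97076416015625), (14.029895782470703, 31.480016708374023), 29.24882698059082) [[154, 323], [135, 331], [136, 349]] [[0.706, 0.57], [0.726, 0.616], [0.677, 0.647]]
S 886.0 ((370.898681640625, 122.64189910888672), (24.063261032104492, 54.17140197753906), 35.53767395019531) [[392, 105], [378, 101], [349, 140], [369, 146]] [[0.825, -0.86], [0.899, -0.855], [0.811, -0.492], [0.719, -0.502]]
S 5785.5 ((314.8580322265625, 232.3699493408203), (86.80541229248047, 107.70343017578125), 20.992855072021484) [[305, 185], [257, 267], [339, 289], [374, 198], [337, 190], [341, 225], [330, 238], [302, 229]] [[0.764, -0.143], [0.624, 0.257], [0.376, 0.177], [0.519, -0.229], [0.652, -0.189], [0.53, -0.046], [0.523, 0.025], [0.622, 0.046]]
```

View pics/ctop.png

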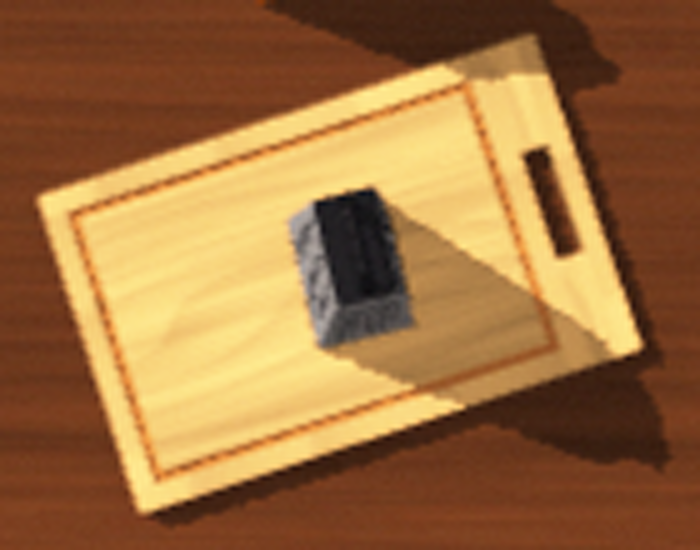

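View pics/cside.png

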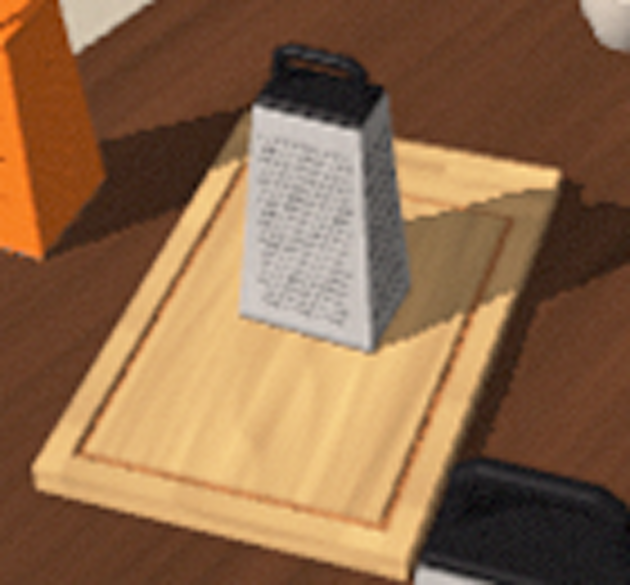

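The crop shows the small steel grater standing on the board with its fine-pricked face towards +y. Heel corners in the top crop are about (288,215) and (322,347), the foot's near-right corner about (413,325). In the side crop the heel runs (241,317)-(373,352). The slot is at about (552,202) in the top crop.

```bash
python3 - <<'E'
from h import *
T=load("top0");S=load("side0")
t=lambda p:np.array(p)/5+[275,135]-.4
s=lambda p:np.array(p)/4.5+[250,160]-.4
g=t([(72,215),(467,85),(553,345),(160,477)])
P=plane(T,g,.022);print("groove T",P[:,:2].round(4).tolist(),P.mean(0)[:2])
gs=s([(78,458),(386,526),(513,217)]);print("S",plane(S,gs,.022)[:,:2].round(4).tolist())
for a,b in((0,0),(3,1),(2,2)):print("tri",tri(T,g[a],S,gs[b]))
y=(P[0]-P[1]+P[3]-P[2])[:2];print("lens",np.linalg.norm(P[0]-P[1]),np.linalg.norm(P[0]-P[3]),"yaw",np.arctan2(-y[0],y[1]))
print("slot",plane(T,t([(552,202)]),.022))
ht=t([(288,215),(322,347),(413,325)]);hs=s([(241,317),(373,352),(411,282)])
print("heelT",plane(T,ht,.022)[:,:2].round(4).tolist(),"heelS",plane(S,hs,.022)[:,:2].round(4).tolist())
for a in range(3):print("tri",tri(T,ht[a],S,hs[a]))
print("capT", plane(T,t([(314,203),(375,188),(412,292),(343,305)]),.207)[:,:2].round(4).tolist())
print("loop top", tri(T,t([(365,245)]),S,s([(322,58)])))
E
```

```text
groove T [[0.6217, 0.2151], [0.7287, -0.0961], [0.523, -0.1649], [0.4159, 0.1422]] [0.57232052 0.02408219]
S [[0.6157, 0.2217], [0.4125, 0.1457], [0.519, -0.1628]]
tri (array([0.62271309, 0.21585323, 0.0125348 ]), np.float64(0.00040825404491738387))
tri (array([0.41557884, 0.14229172, 0.01688317]), np.float64(0.0009206107174451066))
tri (array([ 0.52225608, -0.16584823,  0.0183796 ]), np.float64(0.0023953538094581353))
lens 0.32907588002549143 0.218313041335245 yaw 0.33342816113161405
slot [[ 0.63609359 -0.1636851   0.022     ]]
heelT [[0.6235, 0.0444], [0.5194, 0.0165], [0.5375, -0.0549]] heelS [[0.6156, 0.0479], [0.5166, 0.0201], [0.5384, -0.0563]]
tri (array([0.62269885, 0.04321546, 0.01475643]), np.float64(0.004273767634727643))
tri (array([0.51957618, 0.01635213, 0.0174156 ]), np.float64(0.0003230620255306459))
tri (array([ 0.53736458, -0.05481806,  0.02360907]), np.float64(9.119855514611577e-05))
capT [[0.609, 0.0246], [0.6202, -0.0187], [0.5461, -0.0456], [0.5363, 0.0033]]
loop top (array([ 0.57764042, -0.01003275,  0.23652791]), np.float64(0.004162150937479045))
```

```bash
python3 - <<'E'
from h import *
T=load("top0");S=load("side0")
print(proj(S,[0.18,-.493,.244-.017]),proj(T,[0.18,-.493,.244]))
a=cv2.resize(S["pixels"][50:170,470:580],None,fx=4.5,fy=4.5,interpolation=cv2.INTER_CUBIC)
cv2.imwrite("pics/g.png",a[:,:,::-1])
E
```

```text
[[510.15096449 146.58978187]] [[488.02745493 300.42692666]]
```

View pics/g.png

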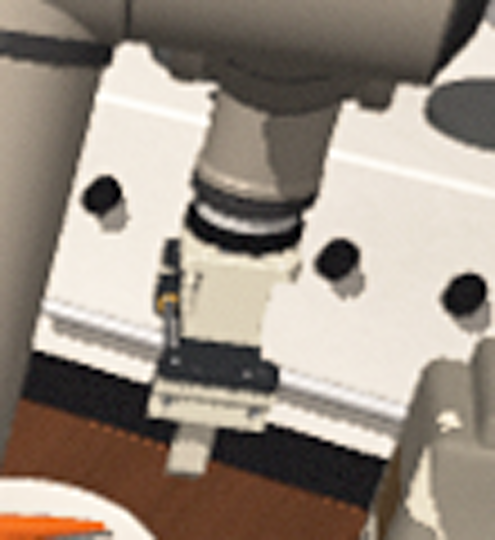

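The gripper crop shows narrow fingers under a wide box body (75 mm along tool x). With the tool pointing down, the body's lower edge will meet the leaning fine face before the fingers do. So I'll push with the fingertips just above the board, the body's long side square to the grater, in small checked steps.

```bash
cat >> h.py <<'E'
C=np.array([.5723,.0241]);PHI=.33
EX=np.array([np.cos(PHI),np.sin(PHI)]);EY=np.array([-np.sin(PHI),np.cos(PHI)])
def b2w(x,y,z): return np.r_[C+x*EX+y*EY,z]
def w2b(p): d=np.asarray(p)[...,:2]-C; return np.stack([d@EX,d@EY],-1)
def go(pos,rot,target,yaw=np.pi/2+PHI):
    M=R.from_euler("xyz",rot).as_matrix()
    d=M.T@(target-pos)/.06
    s=-(yaw-rot[2]); return d.round(2),round((s+np.pi)%(2*np.pi)-np.pi,3)
E
python3 - <<'E'
from h import *
from cell import robot
s=robot.observe()
for t in((0,.085,.36),(0,.085,.042)): print(b2w(*t),go(s["tool_pos"],s["tool_rot"],b2w(*t)))
E
```

```text
[0.54475634 0.1045136  0.36      ] (array([ 9.12, -7.26, -1.94]), np.float64(-1.55))
[0.54475634 0.1045136  0.042     ] (array([ 9.12, -7.26,  3.36]), np.float64(-1.55))
```

Request:
step_arm(
  motion=[
    [[0, 0, -1.95], 0],
    [[0, 0, -1.95], 0],
    [[9.1, -7.25, -1.95], -1.55],
    [[9.1, -7.25, -1.95], -1.55],
    [[9.1, -7.25, -1.95], -1.55],
    [[9.1, -7.25, -1.95], -1.55],
    [[9.1, -7.25, -1.95], -1.55],
    [[9.1, -7.25, -1.95], -1.55],
    [[9.1, -7.25, -1.95], -1.55],
    [[9.1, -7.25, -1.95], -1.55],
  ],
  hand=255,
  squeeze=5,
)

```text
time: 1.35
tool_pos: [0.4412, -0.0641, 0.3606]
tool_rot: [-3.141, 0.0, 1.857]
contact_force: [0.8, -0.9, 0.2]
opening: 0.0006
grip_force: 0.0
```

```bash
python3 - <<'E'
from h import *
from cell import robot
s=robot.observe();print(s["time"],s["tool_pos"],s["tool_rot"],s["opening"])
for t in((0,.085,.36),(0,.085,.042)): print(b2w(*t),go(s["tool_pos"],s["tool_rot"],b2w(*t)))
E
```

```text
1.35 [ 0.44120618 -0.06408593  0.3605983 ] [-3.14147085e+00  2.35331033e-04  1.85694839e+00] 0.0005756404152820431
[0.54475634 0.1045136  0.36      ] (array([2.21, 2.45, 0.01]), np.float64(-0.044))
[0.54475634 0.1045136  0.042     ] (array([2.21, 2.45, 5.31]), np.float64(-0.044))
```

Request:
step_arm(
  motion=[
    [[2.2, 2.45, 0], -0.044],
    [[2.2, 2.45, 0], -0.044],
    [[2.2, 2.45, 0], -0.044],
    [[2.2, 2.45, 0], -0.044],
    [[2.2, 2.45, 0], -0.044],
  ],
)

```text
time: 1.98
tool_pos: [0.5453, 0.1017, 0.3599]
tool_rot: [-3.14, 0.0, 1.896]
contact_force: [0.1, -0.4, 0.3]
opening: 0.0004
grip_force: 0.0
```

```bash
cat > st.py <<'E'
from h import *
from cell import robot
import sys
s=robot.observe();print(s["time"].__round__(2),s["tool_pos"].round(4),"board",w2b(s["tool_pos"]).round(4),s["tool_rot"].round(4),"F",s["contact_force"].round(1))
for a in sys.argv[1:]:
    t=b2w(*map(float,a.split(",")));print(a,go(s["tool_pos"],s["tool_rot"],t))
E
python3 st.py 0,.085,.12 0,.085,.042
```

```text
1.98 [0.5453 0.1017 0.3599] board [-0.0004  0.0822] [-3.1399  0.      1.8961] F [ 0.1 -0.4  0.3]
0,.085,.12 (array([0.05, 0.01, 4.  ]), np.float64(-0.005))
0,.085,.042 (array([0.05, 0.02, 5.3 ]), np.float64(-0.005))
```

Request:
step_arm(
  motion=[
    [[0, 0, 4], 0],
    [[0, 0, 4], 0],
    [[0, 0, 4], 0],
    [[0, 0, 4], 0],
    [[0, 0, 4.7], 0],
    [[0, 0, 5.1], 0],
    [[0, 0, 5.25], 0],
    [[0, 0, 5.3], 0],
    [[0, 0, 5.3], 0],
  ],
)

```text
time: 3.1
tool_pos: [0.546, 0.1011, 0.0438]
tool_rot: [3.14, 0.001, 1.894]
contact_force: [-0.3, 1.0, 0.4]
opening: 0.0004
grip_force: 0.0
```

```bash
python3 st.py 0,.05,.042 0,-.075,.042
```

```text
3.1 [0.546  0.1011 0.0438] board [0.0001 0.0813] [3.1399e+00 6.0000e-04 1.8943e+00] F [-0.3  1.   0.4]
0,.05,.042 (array([-0.52,  0.  ,  0.03]), np.float64(-0.007))
0,-.075,.042 (array([-2.61,  0.02,  0.03]), np.float64(-0.007))
```

Request:
step_arm(
  motion=[
    [[-0.25, 0, 0], 0],
    [[-0.45, 0, 0], 0],
    [[-0.55, 0, 0], 0],
    [[-0.61, 0, 0], 0],
    [[-0.67, 0, 0], 0],
    [[-0.73, 0, 0], 0],
    [[-0.79, 0, 0], 0],
    [[-0.85, 0, 0], 0],
    [[-0.91, 0, 0], 0],
    [[-0.97, 0, 0], 0],
  ],
)

```text
time: 4.35
tool_pos: [0.5641, 0.0461, 0.0428]
tool_rot: [3.141, 0.0, 1.895]
contact_force: [0.5, 1.9, 1.0]
opening: 0.0004
grip_force: 0.9
```

```bash
python3 st.py; python3 - <<'E'
from h import *
from cell import robot
T=robot.read_camera("top");S=robot.read_camera("side")
a=cv2.resize(T["pixels"][135:245,275:415],None,fx=3,fy=3,interpolation=cv2.INTER_CUBIC)
b=cv2.resize(S["pixels"][150:290,250:390],None,fx=2.7,fy=2.7,interpolation=cv2.INTER_CUBIC)
o=np.zeros((378,800,3),np.uint8);o[:330,:420]=a;o[:378,422:800]=b
cv2.imwrite("pics/p1.png",o[:,:,::-1])
E
```

```text
4.35 [0.5641 0.0461 0.0428] board [-0.0006  0.0234] [3.1413e+00 2.0000e-04 1.8949e+00] F [0.5 1.9 1. ]
```

View pics/p1.png

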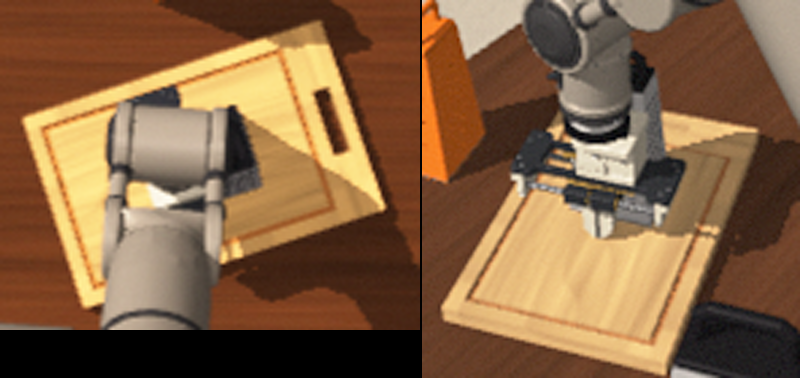

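The composite shows the grater still upright. The foot corner went from (248,195) to (260,187) in the top view, and the cap moved by the same amount, so it has slid about 17 mm without tilt. Continue.

Request:
step_arm(
  motion=[
    [[-0.05, 0, 0], 0],
    [[-0.11, 0, 0], 0],
    [[-0.18, 0, 0], 0],
    [[-0.25, 0, 0], 0],
    [[-0.32, 0, 0], 0],
    [[-0.39, 0, 0], 0],
    [[-0.46, 0, 0], 0],
    [[-0.53, 0, 0], 0],
    [[-0.59, 0, 0], 0],
    [[-0.64, 0, 0], 0],
  ],
)

```text
time: 5.7
tool_pos: [0.5762, 0.0096, 0.0427]
tool_rot: [-3.142, 0.0, 1.895]
contact_force: [-1.4, 1.6, 0.3]
opening: 0.0007
grip_force: 1.0
```

```bash
python3 st.py 0,-.071,.042; python3 - <<'E'
from h import *
from cell import robot
T=robot.read_camera("top");pickle.dump(T,open("pics/top2.pkl","wb"))
def feat(c):
    hsv=cv2.cvtColor(c["pixels"],cv2.COLOR_RGB2HSV)
    m=cv2.inRange(hsv,(0,0,60),(179,60,255));m[:,:330]=0;m[:140]=0;m[240:]=0;m[:,400:]=0
    return cv2.findNonZero(m)
# near-front foot corner and cap right edge candidates: extremes in board -y dir
px=feat(T)[:,0];pb=w2b(plane(T,px,.022));k=(pb[:,0]>-.1)&(pb[:,0]<.1)
i=np.argsort(pb[k][:,1])[:5];print(px[k][i].tolist(),pb[k][i].round(3).tolist())
E
```

```text
5.7 [0.5762 0.0096 0.0427] board [-0.001 -0.015] [-3.1415e+00  1.0000e-04  1.8947e+00] F [-1.4  1.6  0.3]
0,-.071,.042 (array([-0.93,  0.02,  0.01]), np.float64(-0.006))
[[370, 190], [369, 188], [370, 191], [370, 192], [362, 169]] [[-0.038, -0.123], [-0.03, -0.122], [-0.042, -0.122], [-0.046, -0.121], [0.051, -0.12]]
```

Request:
step_arm(
  motion=[
    [[-0.06, 0, 0], 0],
    [[-0.15, 0, 0], 0],
    [[-0.25, 0, 0], 0],
    [[-0.35, 0, 0], 0],
    [[-0.45, 0, 0], 0],
    [[-0.55, 0, 0], 0],
    [[-0.65, 0, 0], 0],
    [[-0.75, 0, 0], 0],
    [[-0.85, 0, 0], 0],
    [[-0.95, 0, 0], 0],
  ],
)

```text
time: 7.0
tool_pos: [0.5944, -0.0446, 0.0427]
tool_rot: [3.142, 0.0, 1.895]
contact_force: [-1.2, 1.6, 0.9]
opening: 0.0007
grip_force: 1.0
```

Request:
step_arm(
  motion=[
    [[0.05, 0, 0], 0],
    [[0.3, 0, 0], 0],
    [[0.8, 0, 0], 0],
    [[1.5, 0, 0], 0],
    [[1.5, 0, -2], 0],
    [[1.5, 0, -4], 0],
    [[1.5, 0, -5.5], 0],
    [[1.5, 0, -5.5], 0],
    [[1.5, 0, -5.5], 0],
    [[1.5, 0, -5.5], 0],
  ],
)

```text
time: 8.25
tool_pos: [0.5659, 0.0422, 0.3776]
tool_rot: [3.134, 0.003, 1.896]
contact_force: [-0.1, -0.4, -1.7]
opening: 0.0004
grip_force: 0.0
```

```bash
python3 st.py 0,-.24,.372 0,-.24,.209; python3 - <<'E'
from h import *
from cell import robot
T=robot.read_camera("top");S=robot.read_camera("side")
for n,c in(("top3",T),("side3",S)):pickle.dump(c,open(f"pics/{n}.pkl","wb"))
a=cv2.resize(T["pixels"][145:225,325:415],None,fx=4.4,fy=4.4,interpolation=cv2.INTER_CUBIC)
b=cv2.resize(S["pixels"][140:270,280:390],None,fx=3.6,fy=3.6,interpolation=cv2.INTER_CUBIC)
o=np.zeros((468,796,3),np.uint8);o[:352,:396]=a;o[:468,400:796]=b
cv2.imwrite("pics/p3.png",o[:,:,::-1])
E
```

```text
8.25 [0.5659 0.0422 0.3776] board [-0.0002  0.0192] [3.1343e+00 3.0000e-03 1.8958e+00] F [-0.1 -0.4 -1.7]
0,-.24,.372 (array([-4.32,  0.02,  0.11]), np.float64(-0.005))
0,-.24,.209 (array([-4.31,  0.  ,  2.82]), np.float64(-0.005))
```

View pics/p3.png

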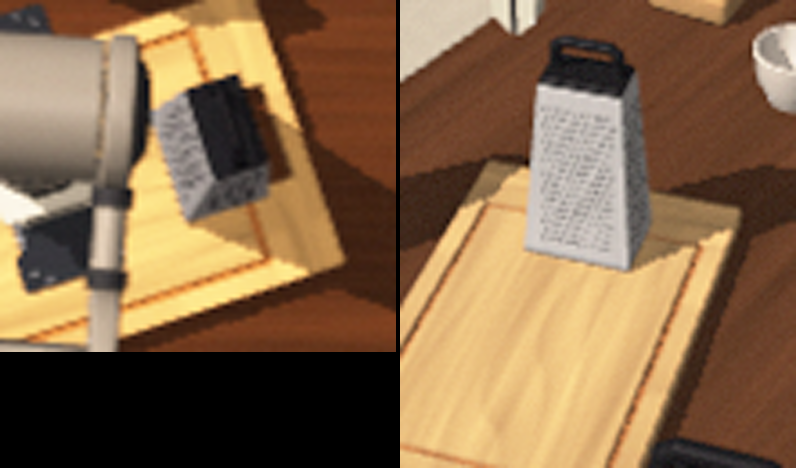

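The grater stands upright near the slot. Heel corners are at (155,118)/(193,218) in the left panel and (526,248)/(632,268) in the right panel.

```bash
python3 - <<'E'
from h import *
T=load("top3");S=load("side3")
t=np.array([(155,118),(193,218),(268,195)])/4.4+[325,145]-.4
s=np.array([(526-400,248),(632-400,268)])/3.6+[280,140]-.4
print(w2b(plane(T,t,.022)),w2b(plane(S,s,.022)))
t=np.array([(182,97),(237,75),(268,160),(215,180)])/4.4+[325,145]-.4
print(w2b(plane(T,t,.207)))
E
```

```text
[[ 0.04415281 -0.10863401]
 [-0.05194069 -0.11230409]
 [-0.05337338 -0.18252612]] [[ 0.04921234 -0.10550107]
 [-0.05610076 -0.10806105]]
[[ 0.03209621 -0.11769739]
 [ 0.03515644 -0.16572264]
 [-0.03839498 -0.16730695]
 [-0.04037325 -0.12148631]]
```

Request:
step_arm(
  motion=[
    [[-4.3, -0.03, 0], 0],
    [[-4.3, -0.03, 0], 0],
    [[-4.3, -0.03, 0], 0],
    [[-4.3, -0.03, 0], 0],
    [[-4.3, -0.03, 0], 0],
    [[-4.3, -0.03, 0], 0],
    [[-4.3, -0.03, 1.5], 0],
    [[-4.3, -0.03, 2.5], 0],
    [[-4.3, -0.03, 2.8], 0],
    [[-4.3, -0.03, 2.8], 0],
  ],
)

```text
time: 9.6
tool_pos: [0.6442, -0.2009, 0.2014]
tool_rot: [-3.136, -0.006, 1.897]
contact_force: [0.1, -0.6, 0.3]
opening: 0.0005
grip_force: 0.0
```

```bash
python3 st.py -0.002,-.178,.209 -0.002,-.08,.209
```

```text
9.6 [ 0.6442 -0.2009  0.2014] board [-0.0049 -0.2362] [-3.1359 -0.0056  1.8971] F [ 0.1 -0.6  0.3]
-0.002,-.178,.209 (array([ 0.97,  0.04, -0.12]), np.float64(-0.004))
-0.002,-.08,.209 (array([ 2.6 ,  0.04, -0.11]), np.float64(-0.004))
```

Request:
step_arm(
  motion=[
    [[0, 0, -0.05], 0],
    [[0.4, 0.04, -0.05], 0],
    [[0.7, 0.04, -0.05], 0],
    [[0.85, 0.04, -0.05], 0],
    [[0.92, 0.04, -0.05], 0],
    [[0.98, 0.04, -0.05], 0],
    [[1.04, 0.04, -0.05], 0],
    [[1.1, 0.04, -0.05], 0],
    [[1.16, 0.04, -0.05], 0],
    [[1.22, 0.04, -0.05], 0],
  ],
)

```text
time: 10.85
tool_pos: [0.6251, -0.1338, 0.2078]
tool_rot: [3.141, 0.0, 1.895]
contact_force: [1.0, -1.3, 0.8]
opening: 0.0003
grip_force: 0.4
```

```bash
python3 st.py -0.002,-.08,.209; python3 - <<'E'
from h import *
from cell import robot
T=robot.read_camera("top");S=robot.read_camera("side")
a=cv2.resize(T["pixels"][145:225,325:415],None,fx=4.4,fy=4.4,interpolation=cv2.INTER_CUBIC)
b=cv2.resize(S["pixels"][140:270,280:390],None,fx=3.6,fy=3.6,interpolation=cv2.INTER_CUBIC)
o=np.zeros((468,796,3),np.uint8);o[:352,:396]=a;o[:468,400:796]=b
cv2.imwrite("pics/p4.png",o[:,:,::-1])
E
```

```text
10.85 [ 0.6251 -0.1338  0.2078] board [-0.0012 -0.1664] [3.1415e+00 3.0000e-04 1.8947e+00] F [ 1.  -1.3  0.8]
-0.002,-.08,.209 (array([ 1.44, -0.02, -0.02]), np.float64(-0.006))
```

View pics/p4.png

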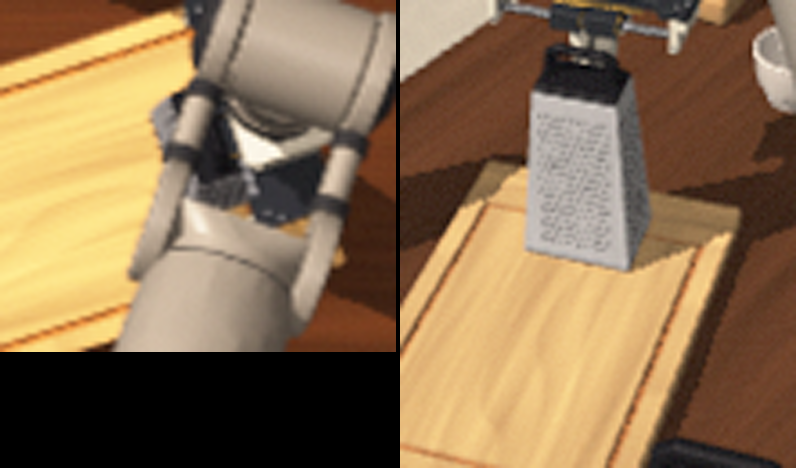

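The grater is leaning about its heel, which has stayed at (526,248)-(632,268). Continue until it overbalances.

Request:
step_arm(
  motion=[
    [[0.08, 0, 0], 0],
    [[0.18, 0, 0], 0],
    [[0.28, 0, 0], 0],
    [[0.38, 0, 0], 0],
    [[0.48, 0, 0], 0],
    [[0.58, 0, 0], 0],
    [[0.68, 0, 0], 0],
    [[0.78, 0, 0], 0],
    [[0.88, 0, 0], 0],
    [[0.95, 0, 0], 0],
  ],
)

```text
time: 12.2
tool_pos: [0.6068, -0.0794, 0.2077]
tool_rot: [-3.141, -0.0, 1.895]
contact_force: [0.1, -0.2, -0.7]
opening: 0.0002
grip_force: 0.0
```

Request:
step_arm(
  motion=[
    [[0.05, 0, 0], 0],
    [[0.1, 0, 0], 0],
    [[0.15, 0, 0], 0],
    [[0.2, 0, 0], 0],
    [[0.2, 0, 0], 0],
    [[0.2, 0, 0], 0],
    [[0.2, 0, 0], 0],
    [[0.2, 0, -2], 0],
    [[-1.5, 0, -3], 0],
    [[-3, 0, -3], 0],
  ],
)

```text
time: 13.45
tool_pos: [0.6349, -0.1609, 0.3479]
tool_rot: [3.137, 0.003, 1.897]
contact_force: [1.0, -0.2, -0.0]
opening: 0.0001
grip_force: 0.0
```

```bash
python3 st.py ; python3 - <<'E'
from h import *
from cell import robot
T=robot.read_camera("top");S=robot.read_camera("side")
for n,c in(("top5",T),("side5",S)):pickle.dump(c,open(f"pics/{n}.pkl","wb"))
a=cv2.resize(T["pixels"][135:245,275:415],None,fx=2.8,fy=2.8,interpolation=cv2.INTER_CUBIC)
b=cv2.resize(S["pixels"][160:290,250:380],None,fx=3,fy=3,interpolation=cv2.INTER_CUBIC)
o=np.zeros((400,800,3),np.uint8);o[:308,:392]=a;o[:390,400:790]=b
cv2.imwrite("pics/p5.png",o[:,:,::-1])
E
```

```text
13.45 [ 0.6349 -0.1609  0.3479] board [-0.0007 -0.1953] [3.1372 0.0033 1.8975] F [ 1.  -0.2 -0. ]
```

View pics/p5.png

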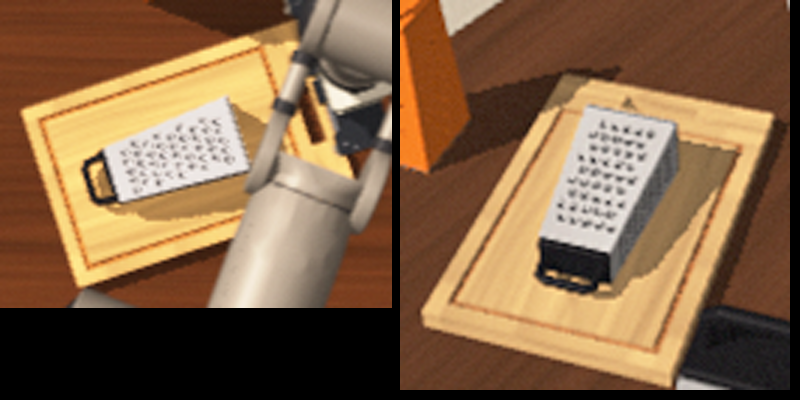

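The grater lies coarse side up inside the groove. In the top panel its handle tops are at about (82,160) and (92,203), and its raised foot edge runs from (228,97) to (248,170). A quick numeric check, then hand-in.

```bash
python3 - <<'E'
from h import *
from cell import robot
T=load("top5");f=lambda p:np.array(p)/2.8+[275,135]-.4
tp=w2b(plane(T,f([(82,160),(92,203)]),.05));ft=w2b(plane(T,f([(228,97),(248,170)]),.098))
print(tp.round(3).tolist(),ft.round(3).tolist(),"length",(tp.mean(0)-ft.mean(0))[1])
if (np.abs(np.r_[tp,ft])<[.1,.155]).all(): print(robot.hand_in())
E
```

```text
[[0.034, 0.125], [-0.028, 0.131]] [[0.048, -0.091], [-0.055, -0.085]] length 0.21553881679935916
the job is handed in; nothing more can be done
None
```

The grater now lies coarse side up on the board. By camera its handle top and foot edge are about 30 mm or more inside the groove's inner edges. The job is handed in at about 13.5 s, with no verdict returned. I pushed with the gripper body's lower edge, not the fingertips, because the body reaches the leaning face first. The bowl, teacup and carton were not touched.

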